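# Strip down the droplet chip stack after a run

## Task

The run is finished: take the stack on the deck of the black droplet station apart from the top and set each part down (no dropping) in its own place. The steel hold-down weight goes upright in the round black holder, the tan port block upright, ports up, in the round steel rinse dish, the clear chip flat and fully down in the white chip cradle, and the dark grey aluminium carrier flat, centred and square on the ribbed grey drying mat. Leave the reagent bottle and the small tube rack standing where they are.

Things in the scene. Friction and masses are not known exactly. Their poses are not given: they have to be found in the camera images.
- weight: Hold-down weight: plain bright steel cylinder, diameter 30, height 30, about 160 g, loose; stands upright in the middle of the port block at the top of the stack. Origin: centre of its underside; z up.
- port_block: Port block: tan plastic block, 24 (own x) by 50 (own y) by 22 high, with four small round ports 5 high standing on its top, two near each end (so 27 over all); about 45 g, loose, stands on the middle of the chip, its long axis roughly along the chip's. Origin: centre of its underside; y along its length, z up, ports up.
- chip: Microfluidic chip: clear plastic slab with fine white lines, 26 (own x) by 76 (own y) by 6 thick, 18 g, loose. Lies across the carrier's two raised shoulders, under the port block, its ends showing. The middle 52 of its length is free below and beside (carrier rails 6 below its underside). Origin: centre of underside; y along its length, z up. Same both ways round.
- carrier: Chip carrier, bottom of the stack: grey aluminium frame 60 (own x) by 90 (own y), 10 thick, open window, raised shoulders at the y ends (tops 16 above its underside, end lips 18); 120 g, loose. Lies on a flat deck 60 above the table, end stops 4 high; deck bare for 35 beside long sides. Screen on the robot's side, top 85 high, 70 from its centre. Origin: centre of underside; y along length.
- weight_holder: Place of the weight: round black plastic holder, outside diameter 60, height 12, with a round flat-bottomed recess of diameter 46 whose floor is 6 above the table. Fixed. Origin: centre of its underside on the table; z up.
- rinse_dish: Place of the port block: round shallow stainless steel dish, outside diameter 116 at the rim, 15 high, wall 2, flat inner floor of diameter about 104, 3 above the table. Fixed. Origin: centre of its underside on the table; z up.
- chip_cradle: Place of the chip: white plastic cradle, base 56 (own x) by 100 (own y) by 4. The chip lies along own y on two cross ribs (tops 8 above the table) between corner guides 12 high and end stops 13 high, which leave 34 by 86; the middle 54 of its length is open at the sides for fingers. Fixed. Origin: centre of underside, on the table; z up.
- drying_mat: Place of the carrier: grey ribbed drying mat, 100 (own x) by 130 (own y) by 6 high, no rim; the carrier lies on the rib tops, its length along the mat's length (either way round). Fixed. Origin: centre of its underside on the table; z up.
- reagent_bottle: Bystander: pale plastic bottle with a black cap, diameter 44, height 75, standing loose on the table beside the station; to be left alone. Origin: centre of its underside.
- tube_rack: Bystander: small pale plastic rack 64 (own x) by 44 (own y) with five capped microtubes, 41 high over the caps, standing loose on the table on the other side of the station; to be left alone. Origin: centre of its underside.
Things that resemble listed ones, but are neither listed nor needed, are in the scene too. What is shaped like the port_block but purple is not meant. Several things have the shape of the drying_mat; the one meant has the colours described above.

How it is judged:
At the end, for the whole second after the job is handed in: Weight upright in the holder's recess (10 mm); port block upright on the dish floor (28 mm of centre); chip flat on the cradle's ribs inside guides and stops (8 mm, 0.2 rad); carrier flat on the mat, within 15 mm of centre along each axis and 0.2 rad of square; all released and at rest (horizontal distance between weight and weight_holder below 0.01 m and z of weight in the frame of weight_holder between 0.003 and 0.009 m and angle between each of weight, port_block's own z axis and vertical below 0.1 rad and horizontal distance between port_block and rinse_dish below 0.028 m and z of port_block in the frame of rinse_dish between 0 and 0.006 m and horizontal distance between chip and chip_cradle below 0.008 m and z of chip in the frame of chip_cradle between 0.0055 and 0.01 m and angle between each of chip, carrier's own z axis and vertical below 0.06 rad and angle between the y axis of chip and the y axis of chip_cradle, either way round below 0.2 rad and x of carrier in the frame of drying_mat between -0.015 and 0.015 m and y of carrier in the frame of drying_mat between -0.015 and 0.015 m and z of carrier in the frame of drying_mat between 0.003 and 0.009 m and angle between the y axis of carrier and the y axis of drying_mat, either way round below 0.2 rad and linear speed of each of weight, port_block, chip, carrier below 0.02 m/s and contact force between each of weight, port_block, chip, carrier and the fingers below 0.05 N); the robot touches nothing.
It fails at once if a part of the stack is dropped or thrown (moving faster than 0.5 m/s, a fall of over 12 mm, while the fingers do not touch it) ((linear speed of weight above 0.5 m/s and contact force between weight and the fingers below 0.02 N) or (linear speed of port_block above 0.5 m/s and contact force between port_block and the fingers below 0.02 N) or (linear speed of chip above 0.5 m/s and contact force between chip and the fingers below 0.02 N) or (linear speed of carrier above 0.5 m/s and contact force between carrier and the fingers below 0.02 N)).
It fails at once if the reagent bottle or the small tube rack is shifted by more than 20 mm or tipped (distance of any of reagent_bottle, tube_rack from where it was at the start of the episode above 0.02 m or angle between any of reagent_bottle, tube_rack's own z axis and vertical above 0.35 rad).
It also fails if it takes over 120 s, if anything falls off the work surface, if the arm or the gripper's body presses on something with over 40 N, if the wrist force passes 120 N, or if a joint passes its speed limit or range.

## Robot

A 7-joint arm with a two-finger parallel gripper is mounted at the origin on the work surface. World frame = base frame: x ahead of the robot, y to its left, z up, the work surface at z = 0. Lengths are in m, angles in rad, forces in N, time in s.
With the tool pointing down it reaches from about 0.35 to 0.9 m from the base axis. Payload 19.9 kg.
Tool frame: the origin (TCP) lies on the front face of the gripper's body, between the roots of the fingers; the fingertips stand 97 mm ahead of it and the grasp point (between the pads) lies 78 mm ahead of it; z points along the fingers, y is the line along which they close (so a half turn about z gives the same grasp; the last joint's range is limited). The gripper opens to 94 mm and grips with 3 to 60 N. Pads are 16 mm wide; open, the fingers measure 119 mm over their backs; the gripper's body (75 mm by 177 mm) begins 78 mm behind the grasp point.
Start: joints at [-1.363, 0.417, -0.01, 1.614, 0.005, 1.111, -0.053], TCP at [0.154, 0.606, 0.303] pointing down, gripper open.
Joint ranges: [-2.81, 2.81], [-0.39, 2.02], [-1.27, 1.25], [0.06, 2.57], [-1.19, 4.33], [0.19, 2], [-2.82, 2.82]. Speed limits (rad/s): [1.89, 1.89, 2.39, 2.39, 3.01, 3.01, 3.01].

## Interface

Orientations are given as a unit quaternion [w, x, y, z].
In Python, from workcell import * gives the robot as it stands. The module is installed in compiled form; this text tells all that it offers.
- The arm moves only by the tool move_arm, never from a script. Its argument "steps" is one flat list of numbers, 7 for each row, row after row: the shift along the world's x, y, z in m, then the turn, a rotation vector about the world's x, y, z in degrees, then the finger opening in m, from 0 to 0.094. A call has 1 to 8 rows; each row shifts and turns the commanded pose from where the row before left it; what a row does not reach is not made up. A row lasts 1/8 s, in which the tool goes at most 62.5 mm and 10.7 degrees, less where a joint would pass 70% of its speed; a pose out of reach is approached as far as the arm can. A call with a gripper value outside its range is refused whole. The fingers move at their own pace and stop on an object; "squeeze" is the grip in N (left out, the last holds). Time passes only in rows, so rows that do not move let the fingers close. It gives the time, the measured TCP pose, the force, the opening and the grip force at its end, in the units of the state.
- read_state(): the state, without advancing time (a new reading comes with each control period).
- read_camera(name): name is "scene" or "top"; returns (picture, depth): 420x560x3 uint8, red, green, blue; 420x560 float32, m along the optical axis (not along the pixel's ray), 0 where there is no reading.
- camera_params(name): a dict with "fx", "fy", "cx", "cy" (pixels), "world_from_camera" (4x4, takes a point from camera to world coordinates). Camera axes: x right, y up, looking along -z (the intrinsics and any distortion apply to the point x, -y, -z); pixel columns grow to the right and rows downward; lengths in m; the calibration is good to about 2 mm. A picture is of the moment at which its call begins. camera_params takes no time and is no camera call.
- close_job(): hands the job in; it is judged then, once.
Trained networks look in the newest picture that a camera, given by its name, has taken for a name from the list of things; names that differ only in an ending like _2 or _b are one class to them, and where a whole thing is asked for, a point or a joint stands for the part that bears it (a point fixed in the world has none). Each returns a list of dicts, best first, with "p" (0 to 1); they miss things now and then, are a little off and sometimes report something else, mostly with a low value. They report only what shows in the picture. A call takes as long as a camera call. They do not tell look-alikes from the thing itself.
- regions_of(camera, target): "pixels" (420x560 bool, what is visible of it) and "point" ([row, column] as shares, 0 to 1, of the picture: columns of its width, rows of its height, amid what is visible of it).
- pinpoint(camera, target): "point" ([row, column] as shares, 0 to 1, of the picture: columns of its width, rows of its height: a listed point, or the origin of a listed thing).
The state is a dict: "time_s": time; "joint_positions": joint angles; "joint_velocities": joint speeds; "effort": joint torques, N m; "tcp_pos": TCP position; "eef_rot": TCP orientation; "wrist_force": force on the tool from outside, world axes, zero at the start; "wrist_torque": the same for the moment, N m; "finger_gap": finger opening in m; "finger_force": force on a finger pad.
Only numpy, scipy, OpenCV 4.12 (cv2) and the standard library are available. Lean on these libraries where they do the work, as an engineer would, in place of code of your own. Each camera call takes 0.05 s, during which the arm holds its last target. There are 200 camera calls.

## Working session

There is one attempt and no reset: what is moved stays moved. The work goes in short steps, Python scripts to look and compute and a tool call to move; the robot and the scene stay as the last step left them, time stands still between calls to the robot, and variables do not carry over. Pictures are saved under pics/ and viewed, at most 14 in all, crops included, and the job is handed in when it is done.

Besides the shell and the picture viewer there is one more tool, called after "Call:" as name(argument=value, ...) on one line, values as JSON. move_arm: Moves the arm, as the interface text tells. Its arguments: {"type":"object","properties":{"steps":{"type":"array"},"squeeze":{"type":"number"}},"required":["steps"]}

```bash
mkdir -p pics; cat > h.py <<'E'
from workcell import *
import numpy as np, cv2
def world(cam, depth, r, c):
    P=camera_params(cam); d=depth[r,c]
    p=np.stack([(c-P["cx"])/P["fx"]*d, -(r-P["cy"])/P["fy"]*d, -d, np.ones_like(d)],-1)
    return (p@P["world_from_camera"].T)[...,:3]
def cloud(cam,depth):
    r,c=np.mgrid[0:420,0:560]; return world(cam,depth,r,c)
def save(n,im,s=1):
    cv2.imwrite("pics/"+n,cv2.resize(im[...,::-1],None,fx=s,fy=s,interpolation=cv2.INTER_CUBIC))
E
python3 - <<'E'
from h import *
for n in("scene","top"):
    im,d=read_camera(n); save(n+"0.png",im,1.4); np.savez(n+"0.npz",im=im,d=d); P=camera_params(n); print(n,P["fx"],P["cx"],P["cy"],P["world_from_camera"].round(3).tolist())
s=read_state();print(s["time_s"],s["tcp_pos"],s["eef_rot"])
E
```

```text
scene 441.01659851196285 276.9628917093084 210.63339201306295 [[-0.475, -0.644, 0.6, 1.009], [0.88, -0.346, 0.325, 0.364], [-0.002, 0.682, 0.731, 0.816], [0.0, 0.0, 0.0, 1.0]]
top 538.6768818511691 289.2689426568639 208.80099079804734 [[0.01, 0.985, -0.173, 0.24], [-1.0, 0.013, 0.017, 0.038], [0.019, 0.173, 0.985, 1.345], [0.0, 0.0, 0.0, 1.0]]
0.1 [0.15384155 0.60553082 0.30209355] [-1.51979701e-05  1.24052352e-01  9.92275518e-01 -5.57265979e-04]
```

View pics/top0.png

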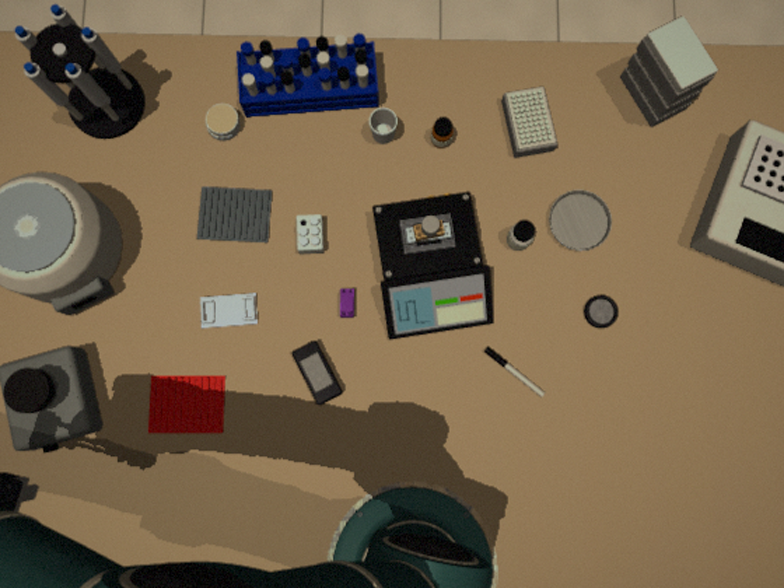

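View pics/scene0.png

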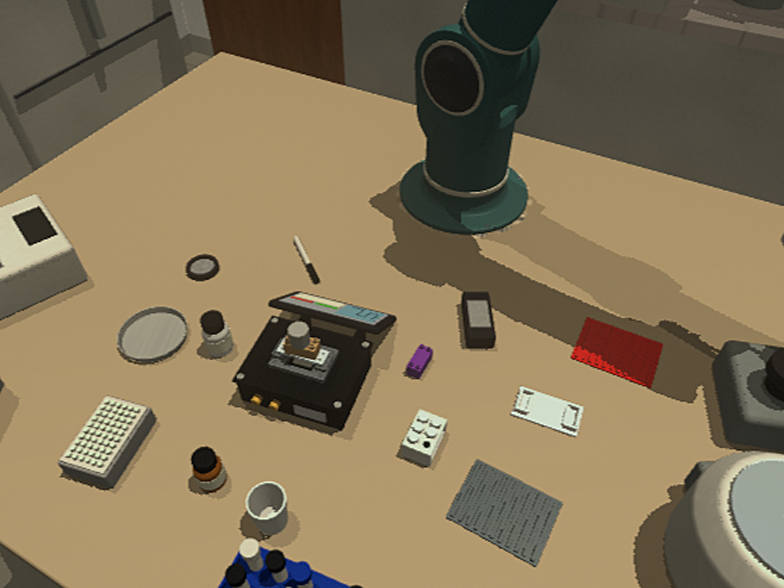

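```bash
python3 - <<'E'
from h import *
im,d=read_camera("top"); C=cloud("top",d)
for t in["weight","port_block","chip","carrier","weight_holder","rinse_dish","chip_cradle","drying_mat","reagent_bottle","tube_rack"]:
    for o in regions_of("top",t)[:4]:
        m=o["pixels"]&(d>0)
        if m.sum()<10: continue
        p=C[m]; r=cv2.minAreaRect((p[:,:2]*1000).astype(np.float32))
        print(t,round(o["p"],2),np.round(np.array(o["point"])*[420,560]),"med",np.median(p,0).round(3),"zmax",np.percentile(p[:,2],95).round(3),"rect",[np.round(x,1) for x in r], im[m].mean(0).round())
E
```

```text
weight 0.66 [162. 307.] med [ 0.566 -0.022  0.134] zmax 0.138 rect [array([568.5, -23.7]), array([27.6, 28.2]), np.float64(64.5)] [118. 110.  95.]
port_block 0.77 [216. 247.] med [0.456 0.119 0.023] zmax 0.028 rect [array([453.9, 119.5]), array([48.5, 22.8]), np.float64(1.0)] [100.  45. 106.]
port_block 0.44 [170. 298.] med [ 0.563 -0.005  0.105] zmax 0.111 rect [array([567.4, -19.6]), array([23.5, 44.6]), np.float64(13.4)] [116.  90.  53.]
chip 0.6 [166. 292.] med [0.567 0.004 0.083] zmax 0.088 rect [array([568.1, -22. ]), array([27.7, 76. ]), np.float64(6.8)] [143. 148. 137.]
carrier 0.71 [173. 302.] med [ 0.554 -0.016  0.071] zmax 0.08 rect [array([569.8, -20.9]), array([61.6, 89.7]), np.float64(9.5)] [76. 74. 70.]
weight_holder 0.88 [222. 428.] med [ 0.446 -0.337  0.009] zmax 0.016 rect [array([ 445.8, -337.4]), array([58.2, 57.9]), np.float64(24.2)] [73. 68. 61.]
rinse_dish 0.88 [154. 413.] med [ 0.616 -0.306  0.005] zmax 0.015 rect [array([ 613.3, -302.6]), array([114.3, 113.1]), np.float64(69.9)] [124. 116. 100.]
chip_cradle 0.57 [221. 160.] med [0.44  0.331 0.006] zmax 0.014 
[... 273 characters left out ...]
274 0.395 0.005] zmax 0.01 rect [array([274.1, 395.7]), array([102.2, 131.9]), np.float64(0.9)] [98. 15. 12.]
drying_mat 0.63 [152. 166.] med [0.617 0.329 0.005] zmax 0.01 rect [array([617.7, 329.8]), array([130.5, 103.1]), np.float64(88.0)] [71. 73. 69.]
reagent_bottle 0.85 [167. 369.] med [ 0.571 -0.185  0.067] zmax 0.079 rect [array([ 575.2, -188.4]), array([42.6, 39. ]), np.float64(72.0)] [57. 53. 45.]
tube_rack 0.89 [166. 220.] med [0.577 0.188 0.035] zmax 0.044 rect [array([584. , 192.1]), array([77.8, 50.3]), np.float64(3.8)] [149. 153. 137.]
tube_rack 0.68 [152. 166.] med [0.618 0.329 0.005] zmax 0.01 rect [array([618.6, 330.7]), array([134.1, 102.1]), np.float64(88.2)] [72. 73. 69.]
```

The top view shows the stack at (430,228) in the 1.4x picture. The holder is at (600,311), the dish at (580,220), the cradle at (229,310), the bottle at (521,233) and the tube rack at (309,233).

- **Mats:** grey at (234,214) and red at (187,404). The grey one fits "grey ribbed".
- **Port blocks:** purple at (347,302), and tan at (428,230) under the weight. The tan one on the stack fits.

I'll confirm both in one crop.

```bash
python3 - <<'E'
from h import *
z=np.load("top0.npz");im,d=z["im"],z["d"];C=cloud("top",d)
a=cv2.resize(im[125:205,255:360],(525,400),interpolation=3);b=cv2.resize(im[120:200,130:205],(270,288),interpolation=3)
o=np.zeros((400,800,3),np.uint8);o[:,:525]=a;o[:288,528:798]=b;save("crop1.png",o)
H=C[...,2]
for n,(x0,x1,y0,y1) in dict(dev=(.1,.4,.45,.8),right=(.3,.8,-.5,-.25),left=(.3,.72,.25,.45)).items():
    m=(C[...,0]>x0)&(C[...,0]<x1)&(C[...,1]>y0)&(C[...,1]<y1)&(d>0); p=C[m]; print(n,np.percentile(p[:,2],99.5),p[p[:,2].argmax()])
# tan block top
m=(H>.100)&(H<.113)&(abs(C[...,0]-.568)<.05)&(abs(C[...,1]+.022)<.05); p=C[m]
r=cv2.minAreaRect((p[:,:2]*1000).astype(np.float32));print(m.sum(),r)
m=(H>.060)&(H<.1)&(abs(C[...,0]-.568)<.12)&(abs(C[...,1]+.022)<.12)
E
```

```text
dev 0.34684751107289 [0.15685968 0.52910456 0.35025946]
right 0.019418191023948202 [ 0.79924384 -0.44368633  0.17008836]
left 0.013721269840622736 [0.44318441 0.28618027 0.02132775]
99 ((567.0626831054688, -22.115509033203125), (24.571348190307617, 51.124237060546875), 8.437165260314941)
```

View pics/crop1.png

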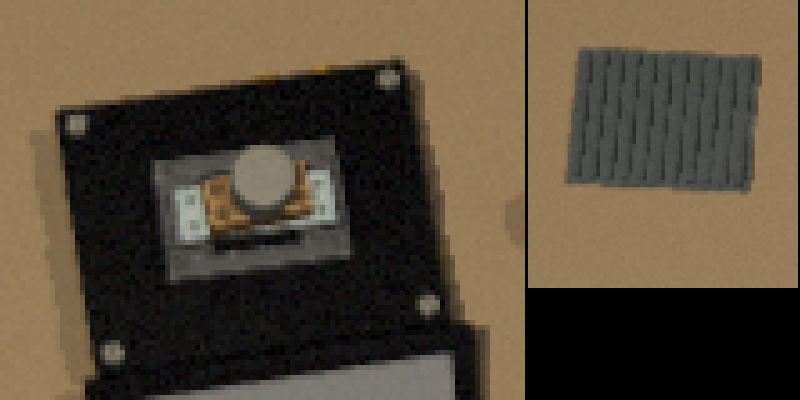

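Call:
move_arm(steps=[0.02, -0.05, 0.01, 0, 0, -5, 0.094, 0.03, -0.05, 0.01, 0, 0, -6, 0.094, 0.035, -0.05, 0, 0, 0, -6, 0.094, 0.035, -0.05, 0, 0, 0, -6, 0.094, 0.035, -0.05, 0, 0, 0, -6, 0.094, 0.035, -0.05, 0, 0, 0, -6, 0.094, 0.035, -0.05, 0, 0, 0, -6, 0.094, 0.035, -0.05, 0, 0, 0, -6, 0.094], squeeze=25)

```text
time_s: 1.65
tcp_pos: [0.4147, 0.204, 0.323]
eef_rot: [0.0, 0.511, 0.86, 0.0]
wrist_force: [1.2, 1.1, 0.1]
finger_gap: 0.0939
finger_force: 0.0
```

The crop shows the weight on the tan block, on the clear chip, on the grey carrier, all on the station. The grey ribbed mat on the right is the one meant.

Call:
move_arm(steps=[0.031, -0.0455, 0, 0, 0, -4, 0.094, 0.031, -0.0455, 0, 0, 0, -4, 0.094, 0.031, -0.0455, 0, 0, 0, -4, 0.094, 0.031, -0.0455, 0, 0, 0, -4, 0.094, 0.029, -0.045, 0, 0, 0, -4, 0.094, 0, 0, -0.03, 0, 0, 0, 0.094, 0, 0, 0, 0, 0, 0, 0.094])

```text
time_s: 2.52
tcp_pos: [0.5662, -0.0214, 0.2911]
eef_rot: [-0.001, 0.651, 0.759, -0.001]
wrist_force: [0.1, 0.2, -0.1]
finger_gap: 0.0938
finger_force: 0.0
```

Call:
move_arm(steps=[0.001, -0.001, -0.03, 0, 0, 0, 0.094, 0, 0, -0.03, 0, 0, 0, 0.06, 0, 0, -0.019, 0, 0, 0, 0.05, 0, 0, 0, 0, 0, 0, 0.02, 0, 0, 0, 0, 0, 0, 0.0, 0, 0, 0, 0, 0, 0, 0.0, 0, 0, 0, 0, 0, 0, 0.0])

```text
time_s: 3.4
tcp_pos: [0.5681, -0.0222, 0.2142]
eef_rot: [0.0, 0.651, 0.759, 0.0]
wrist_force: [-0.5, 0.2, -1.1]
finger_gap: 0.0371
finger_force: 0.0
```

Call:
move_arm(steps=[0, 0, 0, 0, 0, 0, 0.0, 0, 0, 0, 0, 0, 0, 0.0, 0, 0, 0.01, 0, 0, 0, 0.0, 0, 0, 0.02, 0, 0, 0, 0.0, 0, 0, 0.04, 0, 0, 0, 0.0, 0, 0, 0.03, 0, 0, 0, 0.0])

```text
time_s: 4.15
tcp_pos: [0.5678, -0.0225, 0.3156]
eef_rot: [0.0, 0.651, 0.759, 0.0]
wrist_force: [0.2, 0.3, -1.5]
finger_gap: 0.0284
finger_force: 25.0
```

Call:
move_arm(steps=[-0.0175, -0.045, 0, 0, 0, 0, 0.0, -0.0175, -0.045, 0, 0, 0, 0, 0.0, -0.0175, -0.045, 0, 0, 0, 0, 0.0, -0.0175, -0.045, 0, 0, 0, 0, 0.0, -0.0175, -0.045, 0, 0, 0, 0, 0.0, -0.0175, -0.045, -0.04, 0, 0, 0, 0.0, -0.017, -0.045, -0.05, 0, 0, 0, 0.0, 0, 0, -0.03, 0, 0, 0, 0])

```text
time_s: 5.15
tcp_pos: [0.4453, -0.3355, 0.1975]
eef_rot: [-0.0, 0.653, 0.757, -0.001]
wrist_force: [1.2, 0.3, -1.4]
finger_gap: 0.0282
finger_force: 25.0
```

Call:
move_arm(steps=[0, -0.001, -0.04, 0, 0, 0, 0.0, 0, 0, -0.03, 0, 0, 0, 0.0, 0, 0, -0.004, 0, 0, 0, 0.0, 0, 0, 0, 0, 0, 0, 0.0, 0, 0, 0, 0, 0, 0, 0])

```text
time_s: 5.78
tcp_pos: [0.4482, -0.334, 0.1261]
eef_rot: [0.001, 0.651, 0.759, 0.0]
wrist_force: [0.1, -0.3, -1.5]
finger_gap: 0.0283
finger_force: 25.0
```

```bash
python3 - <<'E'
from h import *
im,d=read_camera("scene");C=cloud("scene",d);print(read_state()["tcp_pos"],read_state()["wrist_force"])
save("w1.png",im[150:230,100:200],6)
im,d=read_camera("top")
E
```

```text
[ 0.44815822 -0.33385729  0.12594828] [-0.19163892 -0.47868973 -1.96845782]
```

View pics/w1.png

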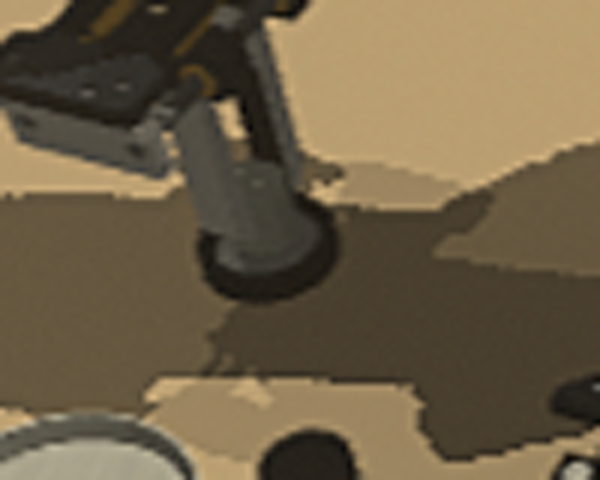

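The picture shows the weight just over the recess of the black holder (about (265,240)), and upright.

Call:
move_arm(steps=[-0.002, -0.003, -0.003, 0, 0, 0, 0.0, 0, 0, -0.002, 0, 0, 0, 0.0, 0, 0, -0.002, 0, 0, 0, 0.0, 0, 0, -0.001, 0, 0, 0, 0.0, 0, 0, 0, 0, 0, 0, 0])

```text
time_s: 6.5
tcp_pos: [0.4456, -0.3366, 0.1166]
eef_rot: [-0.0, 0.651, 0.759, -0.0]
wrist_force: [-0.2, -0.8, -1.3]
finger_gap: 0.0279
finger_force: 25.0
```

Call:
move_arm(steps=[0, 0, -0.0015, 0, 0, 0, 0.0, 0, 0, 0, 0, 0, 0, 0.0, 0, 0, 0, 0, 0, 0, 0])

```text
time_s: 6.88
tcp_pos: [0.4459, -0.3368, 0.1157]
eef_rot: [0.0, 0.651, 0.759, 0.0]
wrist_force: [0.3, 1.7, 7.4]
finger_gap: 0.0282
finger_force: 25.0
```

Contact at 7 N. I'll release slowly and retreat.

Call:
move_arm(steps=[0, 0, 0.0005, 0, 0, 0, 0.035, 0, 0, 0, 0, 0, 0, 0.05, 0, 0, 0, 0, 0, 0, 0.06, 0, 0, 0.03, 0, 0, 0, 0.06, 0, 0, 0.05, 0, 0, 0, 0.06, 0.01, 0.02, 0.06, 0, 0, 0, 0.06, 0.015, 0.04, 0.05, 0, 0, 0, 0.06, 0.0175, 0.045, 0.0, 0, 0, 0, 0.06])

```text
time_s: 7.88
tcp_pos: [0.4881, -0.2341, 0.3051]
eef_rot: [0.002, 0.652, 0.758, 0.001]
wrist_force: [-0.1, -0.2, -0.6]
finger_gap: 0.0598
finger_force: 0.0
```

```bash
python3 - <<'E'
from h import *
im,d=read_camera("top");C=cloud("top",d);np.savez("top1.npz",im=im,d=d)
for t in["weight"]:
  for o in regions_of("top",t)[:2]:
    p=C[o["pixels"]&(d>0)];print(t,o["p"],np.median(p,0).round(4),cv2.minAreaRect((p[p[:,2]>.028][:,:2]*1000).astype(np.float32)) if (p[:,2]>.028).sum()>5 else p[:,2].max())
H=C[...,2];m=(H>.099)&(H<.113)&(abs(C[...,0]-.568)<.04)&(abs(C[...,1]+.022)<.04); p=C[m]
r=cv2.minAreaRect((p[:,:2]*1000).astype(np.float32));print(m.sum(),r,p.mean(0))
E
```

```text
209 ((568.6365356445312, -21.97205924987793), (25.406845092773438, 50.480770111083984), 12.562183380126953) [ 0.56791355 -0.02195219  0.10529424]
```

Call:
move_arm(steps=[0.016, 0.0425, 0, 0, 0, 1, 0.06, 0.016, 0.0425, 0, 0, 0, 1, 0.06, 0.016, 0.0425, 0, 0, 0, 1, 0.06, 0.016, 0.0425, 0, 0, 0, 1, 0.06, 0.015, 0.0415, 0, 0, 0, 0, 0.06, 0, 0, -0.03, 0, 0, 0, 0.06, 0, 0, -0.03, 0, 0, 0, 0.06, 0, 0, 0, 0, 0, 0, 0.06])

```text
time_s: 8.98
tcp_pos: [0.5652, -0.023, 0.2401]
eef_rot: [-0.001, 0.624, 0.781, -0.001]
wrist_force: [-0.4, -0.8, 0.5]
finger_gap: 0.0601
finger_force: 0.0
```

```bash
python3 - <<'E'
from h import *
im,d=read_camera("top");C=cloud("top",d)
save("w2.png",im[190:250,395:465],5)
H=C[...,2];m=(abs(C[...,0]-.446)<.022)&(abs(C[...,1]+.337)<.022)&(H>.028)&(H<.05);p=C[m]
print(m.sum(),p.mean(0),p.std(0),cv2.minAreaRect((p[:,:2]*1000).astype(np.float32)))
print(read_state()["tcp_pos"])
E
```

```text
123 [ 0.44515115 -0.33656663  0.03687053] [0.00761146 0.00782402 0.00306356] ((444.8985900878906, -336.8299255371094), (28.28461456298828, 28.998125076293945), 1.5754972696304321)
[ 0.56592956 -0.02319681  0.24162848]
```

View pics/w2.png

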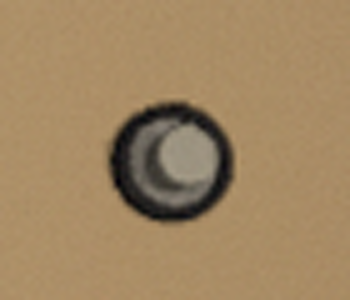

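The weight stands upright in the holder ((188,155) in the crop, top at z 0.037). The cloud puts it within 2 mm of centre, and the offset in the picture is parallax.

Call:
move_arm(steps=[0.002, 0.001, -0.03, 0, 0, 0, 0.06, 0, 0, -0.02, 0, 0, 0, 0.06, 0, 0, -0.007, 0, 0, 0, 0.05, 0, 0, 0, 0, 0, 0, 0.02, 0, 0, 0, 0, 0, 0, 0.0, 0, 0, 0, 0, 0, 0, 0.0, 0, 0, 0, 0, 0, 0, 0.0, 0, 0, 0, 0, 0, 0, 0.0], squeeze=15)

```text
time_s: 10.02
tcp_pos: [0.5684, -0.0216, 0.1854]
eef_rot: [0.0, 0.624, 0.781, 0.0]
wrist_force: [-0.9, 1.5, 6.8]
finger_gap: 0.0239
finger_force: 15.0
```

Call:
move_arm(steps=[0, 0, 0.005, 0, 0, 0, 0.0, 0, 0, 0.01, 0, 0, 0, 0.0, 0, 0, 0.03, 0, 0, 0, 0.0, 0, 0, 0.04, 0, 0, 0, 0.0, 0, 0, 0.03, 0, 0, 0, 0.0, 0, 0, 0, 0, 0, 0, 0.0])

```text
time_s: 10.78
tcp_pos: [0.5688, -0.0217, 0.3023]
eef_rot: [0.001, 0.624, 0.781, 0.001]
wrist_force: [0.4, -0.6, -1.1]
finger_gap: 0.0236
finger_force: 15.0
```

```bash
python3 - <<'E'
from h import *
im,d=read_camera("scene");C=cloud("scene",d);print(read_state()["tcp_pos"],read_state()["wrist_force"])
save("b1.png",im[130:310,150:310],3.3)
E
```

```text
[ 0.56829118 -0.02157823  0.30073166] [-0.21858028  0.16822424 -1.42416971]
```

View pics/b1.png

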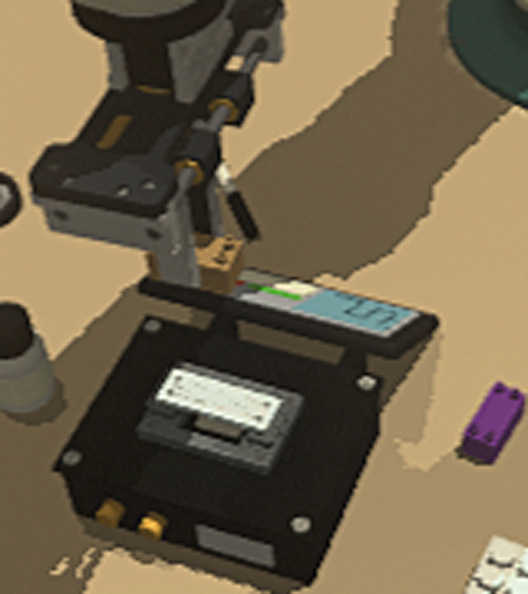

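The block is held level at (222,262), and the chip stays on the carrier at (220,398).

Call:
move_arm(steps=[0.0064, -0.0402, 0, 0, 0, 0, 0.0, 0.0064, -0.0402, 0, 0, 0, 0, 0.0, 0.0064, -0.0402, 0, 0, 0, 0, 0.0, 0.0064, -0.0402, 0, 0, 0, 0, 0.0, 0.0064, -0.0402, 0, 0, 0, 0, 0.0, 0.0064, -0.0402, -0.02, 0, 0, 0, 0.0, 0.0064, -0.0402, -0.04, 0, 0, 0, 0.0, 0, 0, -0.04, 0, 0, 0, 0])

```text
time_s: 11.82
tcp_pos: [0.6115, -0.3064, 0.1973]
eef_rot: [-0.0, 0.626, 0.78, -0.001]
wrist_force: [-0.1, 0.5, -1.0]
finger_gap: 0.0243
finger_force: 15.0
```

Call:
move_arm(steps=[0, 0, -0.04, 0, 0, 0, 0.0, 0, 0, -0.035, 0, 0, 0, 0.0, 0, 0, -0.01, 0, 0, 0, 0.0, 0, 0, 0, 0, 0, 0, 0.0, 0, 0, 0, 0, 0, 0, 0.0])

```text
time_s: 12.45
tcp_pos: [0.6134, -0.3034, 0.1162]
eef_rot: [0.001, 0.624, 0.781, 0.0]
wrist_force: [0.1, 0.1, -0.8]
finger_gap: 0.0237
finger_force: 15.0
```

Call:
move_arm(steps=[0, 0, -0.004, 0, 0, 0, 0.0, 0, 0, -0.003, 0, 0, 0, 0.0, 0, 0, -0.002, 0, 0, 0, 0.0, 0, 0, -0.001, 0, 0, 0, 0.0, 0, 0, 0, 0, 0, 0, 0.0])

```text
time_s: 13.08
tcp_pos: [0.613, -0.3032, 0.1059]
eef_rot: [0.0, 0.624, 0.781, 0.0]
wrist_force: [-6.1, 2.6, 15.6]
finger_gap: 0.0236
finger_force: 15.0
```

Call:
move_arm(steps=[0, 0, 0.001, 0, 0, 0, 0.0, 0, 0, 0, 0, 0, 0, 0.03, 0, 0, 0, 0, 0, 0, 0.04, 0, 0, 0, 0, 0, 0, 0.045, 0, 0, 0.03, 0, 0, 0, 0.045, 0, 0, 0.05, 0, 0, 0, 0.05, 0, 0.0, 0.06, 0, 0, 0, 0.06, -0.005, 0.04, 0.055, 0, 0, 0, 0.06])

```text
time_s: 14.08
tcp_pos: [0.6077, -0.2684, 0.2985]
eef_rot: [0.001, 0.626, 0.78, -0.001]
wrist_force: [0.2, 1.4, 1.0]
finger_gap: 0.0596
finger_force: 0.0
```

```bash
python3 - <<'E'
from h import *
im,d=read_camera("top");C=cloud("top",d);H=C[...,2]
print(read_state()["tcp_pos"])
for o in regions_of("top","chip")[:2]:
    m=o["pixels"]&(d>0);p=C[m];print("chip",o["p"],np.median(p,0),cv2.minAreaRect((p[:,:2]*1000).astype(np.float32)))
im,d=read_camera("scene");C=cloud("scene",d)
for o in regions_of("scene","port_block")[:3]:
    m=o["pixels"]&(d>0);p=C[m];print("pb",o["p"],np.median(p,0),np.percentile(p[:,2],97),im[m].mean(0))
for o in regions_of("scene","chip")[:2]:
    m=o["pixels"]&(d>0);p=C[m];print("chip",o["p"],np.median(p,0),cv2.minAreaRect((p[:,:2]*1000).astype(np.float32)))
save("d1.png",im[205:270,70:180],5)
E
```

```text
[ 0.60982442 -0.26322205  0.304561  ]
pb 0.8 [0.45855304 0.12149064 0.02217768] 0.027225212616484674 [93.59183673 52.55442177 94.39795918]
pb 0.54 [ 0.61606355 -0.29675523  0.02408219] 0.031238469056197142 [84.78021978 67.         41.6959707 ]
chip 0.73 [ 0.5706108  -0.02121685  0.08264232] ((569.5501098632812, -22.04462432861328), (26.37222671508789, 74.75151062011719), 9.739971160888672)
```

View pics/d1.png

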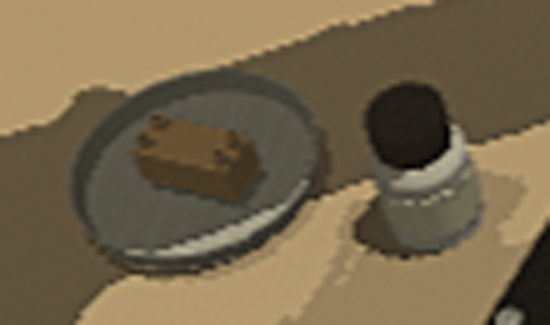

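The block stands upright, ports up, near the middle of the dish (about (195,155)), and the bottle is untouched. Next is the chip.

Call:
move_arm(steps=[-0.007, 0.04, 0, 0, 0, -1, 0.06, -0.007, 0.04, 0, 0, 0, -1, 0.06, -0.007, 0.04, 0, 0, 0, -1, 0.06, -0.007, 0.04, 0, 0, 0, -0.5, 0.06, -0.007, 0.04, 0, 0, 0, 0, 0.06, -0.005, 0.041, -0.03, 0, 0, 0, 0.06, 0, 0, -0.03, 0, 0, 0, 0.06, 0, 0, 0, 0, 0, 0, 0.06], squeeze=8)

```text
time_s: 15.32
tcp_pos: [0.5672, -0.0259, 0.2337]
eef_rot: [-0.001, 0.648, 0.762, -0.002]
wrist_force: [-0.4, -0.8, -0.3]
finger_gap: 0.0601
finger_force: 0.0
```

Call:
move_arm(steps=[0.001, 0.002, -0.03, 0, 0, 0, 0.06, 0, 0, -0.025, 0, 0, 0, 0.06, 0, 0, 0, 0, 0, 0, 0.06, 0, 0, 0, 0, 0, 0, 0.05])

```text
time_s: 15.82
tcp_pos: [0.5699, -0.0242, 0.1824]
eef_rot: [0.0, 0.648, 0.761, 0.0]
wrist_force: [0.3, 0.7, -0.0]
finger_gap: 0.0531
finger_force: 0.0
```

Call:
move_arm(steps=[0, 0.001, -0.006, 0, 0, 0, 0.045, 0, 0, -0.005, 0, 0, 0, 0.035, 0, 0, 0, 0, 0, 0, 0.03, 0, 0, 0, 0, 0, 0, 0.02, 0, 0, 0, 0, 0, 0, 0.0, 0, 0, 0, 0, 0, 0, 0.0, 0, 0, 0, 0, 0, 0, 0.0])

```text
time_s: 16.7
tcp_pos: [0.5694, -0.0223, 0.1702]
eef_rot: [-0.0, 0.648, 0.762, -0.0]
wrist_force: [0.8, -0.3, -1.0]
finger_gap: 0.0263
finger_force: 8.0
```

Call:
move_arm(steps=[0, 0, 0.005, 0, 0, 0, 0.0, 0, 0, 0.01, 0, 0, 0, 0.0, 0, 0, 0.03, 0, 0, 0, 0.0, 0, 0, 0.04, 0, 0, 0, 0.0, -0.01, 0.03, 0.03, 0, 0, 0, 0.0, 0, 0, 0, 0, 0, 0, 0.0])

```text
time_s: 17.45
tcp_pos: [0.5598, 0.0095, 0.2877]
eef_rot: [0.001, 0.647, 0.763, 0.002]
wrist_force: [-0.2, 0.8, -0.5]
finger_gap: 0.0257
finger_force: 8.0
```

```bash
python3 - <<'E'
from h import *
print(read_state()["tcp_pos"],read_state()["finger_gap"])
for c in("scene","top"):
  im,d=read_camera(c);C=cloud(c,d)
  for t in("chip_cradle","chip","drying_mat"):
    for o in regions_of(c,t)[:2]:
      m=o["pixels"]&(d>0);p=C[m];q=p[p[:,2]<np.median(p[:,2])+.006];print(c,t,o["p"],np.median(p,0).round(4),cv2.minAreaRect((p[:,:2]*1000).astype(np.float32)),cv2.minAreaRect((q[:,:2]*1000).astype(np.float32))[0])
  if c=="top":
    o=np.hstack([cv2.resize(im[195:245,125:205],(480,300),interpolation=3)]);save("c1.png",o)
E
```

```text
[0.55977741 0.00950483 0.28768852] 0.02571120392832431
scene chip_cradle 0.81 [0.4425 0.333  0.0053] ((438.26483154296875, 331.25213623046875), (61.91691207885742, 101.10323333740234), 5.513045787811279) (438.26483154296875, 331.25213623046875)
scene chip 0.74 [0.558  0.0278 0.1999] ((515.4318237304688, -22.23052215576172), (263.2948913574219, 74.96089172363281), 36.46953582763672) (479.1391296386719, -12.737167358398438)
scene drying_mat 0.86 [0.6213 0.3324 0.0047] ((616.792724609375, 329.9459533691406), (130.87615966796875, 103.30924987792969), 87.76130676269531) (616.792724609375, 329.9459533691406)
scene drying_mat 0.65 [0.2765 0.3979 0.0049] ((270.3690490722656, 396.84197998046875), (106.57205963134766, 131.7741241455078), 1.3727132081985474) (270.3690490722656, 396.84197998046875)
top chip_cradle 0.75 [0.4399 0.331  0.0057] ((440.1610412597656, 331.4051513671875), (56.85443878173828, 101.84808349609375), 5.079617023468018) (440.1610412597656, 331.4051513671875)
top chip 0.62 [ 0.444  -0.3344  0.0362] ((445.11224365234375, -336.39111328125), (27.394214630126953, 30.4925537109375), 61.4871711730957) (445.11224365234375, -336.39111328125)
top drying_mat 0.91 [0.2728 0.3956 0.0049] ((273.7698974609375, 397.0120544433594), (102.62077331542969, 136.93408203125), 1.1472495794296265) (273.7698974609375, 397.0120544433594)
top drying_mat 0.58 [0.6167 0.3292 0.005 ] ((619.0451049804688, 329.25), (134.5242462158203, 106.57254028320312), 87.61549377441406) (619.0451049804688, 329.25)
```

View pics/c1.png

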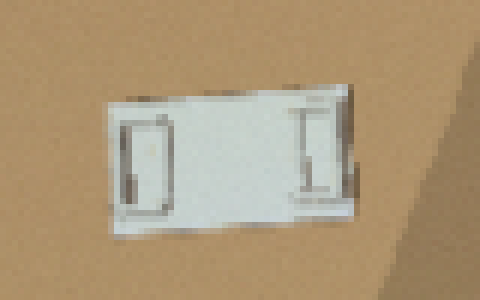

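The cradle is clear and empty, centred at (232,160) in the crop, which is world (0.440, 0.331) at 5°.

Call:
move_arm(steps=[-0.0171, 0.0459, 0, 0, 0, -0.6, 0.0, -0.0171, 0.0459, 0, 0, 0, -0.6, 0.0, -0.0171, 0.0459, 0, 0, 0, -0.6, 0.0, -0.0171, 0.0459, 0, 0, 0, -0.6, 0.0, -0.0171, 0.0459, 0, 0, 0, -0.6, 0.0, -0.0171, 0.0459, -0.02, 0, 0, -0.6, 0.0, -0.0171, 0.0459, -0.04, 0, 0, -0.6, 0.0, 0, 0, -0.04, 0, 0, 0, 0])

```text
time_s: 18.85
tcp_pos: [0.4382, 0.3317, 0.1841]
eef_rot: [-0.0, 0.674, 0.739, 0.0]
wrist_force: [0.8, 0.3, -0.2]
finger_gap: 0.0259
finger_force: 8.0
```

Call:
move_arm(steps=[0, 0, -0.04, 0, 0, 0, 0.0, 0, 0, -0.025, 0, 0, 0, 0.0, 0, 0, 0, 0, 0, 0, 0.0, 0, 0, 0, 0, 0, 0, 0.0])

```text
time_s: 19.35
tcp_pos: [0.4404, 0.3284, 0.1215]
eef_rot: [0.0, 0.675, 0.737, 0.0]
wrist_force: [0.7, -0.3, 0.0]
finger_gap: 0.0253
finger_force: 8.0
```

Call:
move_arm(steps=[0, 0.0025, -0.008, 0, 0, 0, 0.0, 0, 0, 0, 0, 0, 0, 0.0, 0, 0, 0, 0, 0, 0, 0.0])

```text
time_s: 19.73
tcp_pos: [0.4399, 0.331, 0.1129]
eef_rot: [-0.0, 0.675, 0.738, 0.0]
wrist_force: [0.6, 0.4, -1.3]
finger_gap: 0.0256
finger_force: 8.0
```

```bash
python3 - <<'E'
from h import *
print(read_state()["tcp_pos"])
im,d=read_camera("scene");save("c2.png",im[255:325,345:435],6)
E
```

```text
[0.43992128 0.33098967 0.11291583]
```

View pics/c2.png

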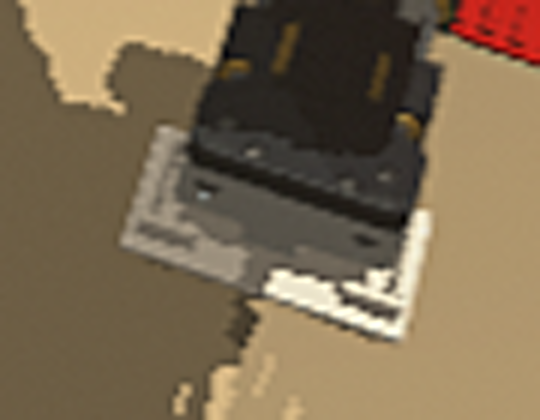

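The gripper hides most of the view, but the tool is centred and square over the cradle ((270,235)). I'll lower gently.

Call:
move_arm(steps=[0, 0, -0.004, 0, 0, 0, 0.0, 0, 0, -0.003, 0, 0, 0, 0.0, 0, 0, -0.002, 0, 0, 0, 0.0, 0, 0, -0.001, 0, 0, 0, 0.0, 0, 0, 0, 0, 0, 0, 0.0])

```text
time_s: 20.4
tcp_pos: [0.4398, 0.3309, 0.1026]
eef_rot: [-0.0, 0.675, 0.738, -0.0]
wrist_force: [-0.3, 0.2, 0.2]
finger_gap: 0.026
finger_force: 8.0
```

Call:
move_arm(steps=[0, 0, -0.0005, 0, 0, 0, 0.0, 0, 0, 0, 0, 0, 0, 0.03, 0, 0, 0, 0, 0, 0, 0.038, 0, 0, 0, 0, 0, 0, 0.04, 0, 0, 0.02, 0, 0, 0, 0.04, 0, 0, 0.05, 0, 0, 0, 0.05, 0.01, -0.02, 0.06, 0, 0, 0, 0.07, 0.015, -0.04, 0.055, 0, 0, 0, 0.094])

```text
time_s: 21.4
tcp_pos: [0.4631, 0.2754, 0.2835]
eef_rot: [0.0, 0.675, 0.738, 0.001]
wrist_force: [1.2, -0.4, 0.7]
finger_gap: 0.0665
finger_force: 0.0
```

Call:
move_arm(steps=[0.017, -0.046, 0, 0, 0, 0.6, 0.094, 0.017, -0.046, 0, 0, 0, 0.6, 0.094, 0.017, -0.046, 0, 0, 0, 0.6, 0.094, 0, 0, 0, 0, 0, 0, 0.094])

```text
time_s: 21.9
tcp_pos: [0.5149, 0.1337, 0.2816]
eef_rot: [0.001, 0.666, 0.746, 0.0]
wrist_force: [-0.2, 0.0, -0.4]
finger_gap: 0.0941
finger_force: 0.0
```

```bash
python3 - <<'E'
from h import *
s=read_state();print(s["tcp_pos"],s["eef_rot"])
for c in("scene","top"):
  im,d=read_camera(c);C=cloud(c,d)
  for t in("chip","carrier"):
    for o in regions_of(c,t)[:2]:
      m=o["pixels"]&(d>0);p=C[m];print(c,t,o["p"],np.median(p,0).round(4),np.percentile(p[:,2],[5,95]).round(4),cv2.minAreaRect((p[:,:2]*1000).astype(np.float32)))
  if c=="scene": save("c3.png",im[255:325,345:435],6)
E
```

```text
[0.51492811 0.1337428  0.28158357] [5.17050064e-04 6.65768461e-01 7.46158101e-01 4.21501999e-04]
scene carrier 0.62 [ 0.5752 -0.0207  0.071 ] [0.0626 0.0784] ((567.2052001953125, -23.7794189453125), (70.24603271484375, 96.83183288574219), 8.745823860168457)
top chip 0.71 [0.4391 0.3311 0.0146] [0.0101 0.0184] ((439.2261962890625, 331.0163269042969), (26.38827133178711, 77.93540954589844), 3.7803616523742676)
top carrier 0.65 [ 0.5704 -0.0206  0.0723] [0.066  0.0799] ((571.766357421875, -21.228179931640625), (64.19853210449219, 91.53067016601562), 9.832817077636719)
```

View pics/c3.png

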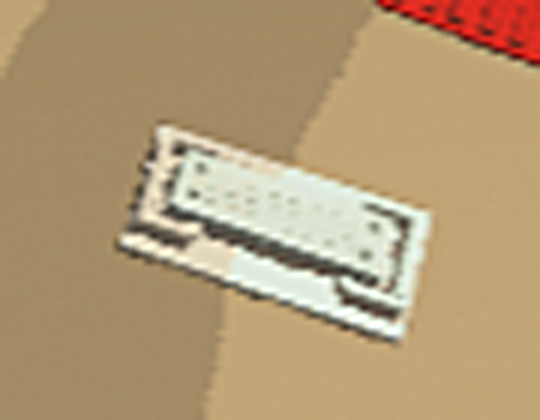

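The chip lies flat between the guides and end stops ((285,210)), with its top at about 14 mm. Now the carrier.

Call:
move_arm(steps=[0.0138, -0.0388, 0, 0, 0, 0.7, 0.08, 0.0138, -0.0388, 0, 0, 0, 0.7, 0.08, 0.0138, -0.0388, 0, 0, 0, 0.7, 0.08, 0.0138, -0.0388, -0.02, 0, 0, 0.4, 0.08, 0, 0, -0.03, 0, 0, 0, 0.08, 0, 0, -0.03, 0, 0, 0, 0.08, 0, 0, 0, 0, 0, 0, 0.08, 0, 0, 0, 0, 0, 0, 0.08], squeeze=35)

```text
time_s: 23.2
tcp_pos: [0.5697, -0.0173, 0.2012]
eef_rot: [0.0, 0.647, 0.763, 0.0]
wrist_force: [-0.0, -1.1, 0.4]
finger_gap: 0.08
finger_force: 0.0
```

Call:
move_arm(steps=[0, -0.003, -0.025, 0, 0, 0, 0.08, 0, 0, -0.01, 0, 0, 0, 0.08, 0, 0, -0.004, 0, 0, 0, 0.08, 0, 0, 0, 0, 0, 0, 0.08, 0, 0, 0, 0, 0, 0, 0.08])

```text
time_s: 23.82
tcp_pos: [0.5696, -0.0207, 0.1617]
eef_rot: [0.0, 0.647, 0.762, 0.0]
wrist_force: [-0.8, 0.7, 0.3]
finger_gap: 0.0798
finger_force: 0.0
```

Call:
move_arm(steps=[0, 0, -0.002, 0, 0, 0, 0.07, 0, 0, 0, 0, 0, 0, 0.06, 0, 0, 0, 0, 0, 0, 0.04, 0, 0, 0, 0, 0, 0, 0.04, 0, 0, 0, 0, 0, 0, 0.04])

```text
time_s: 24.45
tcp_pos: [0.5693, -0.0207, 0.1591]
eef_rot: [0.0, 0.647, 0.762, -0.0]
wrist_force: [-0.0, 0.8, -0.0]
finger_gap: 0.059
finger_force: 35.0
```

Call:
move_arm(steps=[0, 0, 0.005, 0, 0, 0, 0.04, 0, 0, 0.01, 0, 0, 0, 0.04, 0, 0, 0.02, 0, 0, 0, 0.04, 0, 0, 0.03, 0, 0, 0, 0.04, 0, 0, 0.03, 0, 0, 0, 0.04, 0, 0, 0, 0, 0, 0, 0.04])

```text
time_s: 25.2
tcp_pos: [0.5701, -0.0209, 0.2571]
eef_rot: [0.001, 0.647, 0.762, 0.002]
wrist_force: [0.1, -0.1, -1.9]
finger_gap: 0.059
finger_force: 35.0
```

```bash
python3 - <<'E'
from h import *
s=read_state();print(s["tcp_pos"],s["wrist_force"])
im,d=read_camera("scene");save("k1.png",im[130:310,150:310],3.3)
E
```

```text
[ 0.5701273  -0.02086564  0.25712592] [ 0.09859917 -0.11008585 -1.86491677]
```

View pics/k1.png

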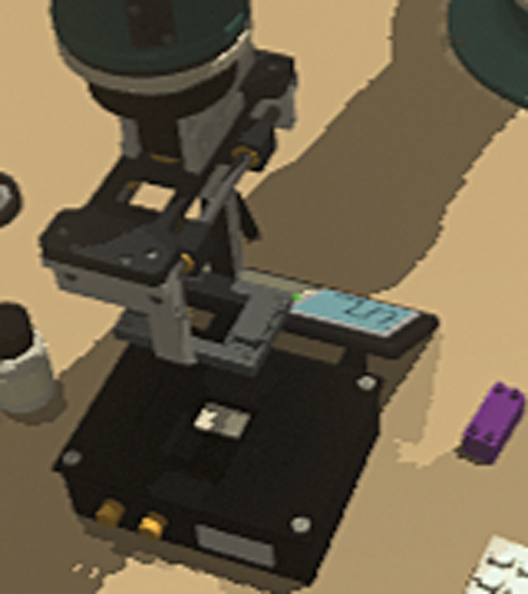

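The carrier is held level and clear of the deck ((215,325)). I'll carry it to the grey mat.

Call:
move_arm(steps=[0.0059, 0.0439, 0.005, 0, 0, -1.4, 0.04, 0.0059, 0.0439, 0, 0, 0, -1.4, 0.04, 0.0059, 0.0439, 0, 0, 0, -1.4, 0.04, 0.0059, 0.0439, 0, 0, 0, -1.4, 0.04, 0.0059, 0.0439, 0, 0, 0, -1.4, 0.04, 0.0059, 0.0439, 0, 0, 0, -1.4, 0.04, 0.0059, 0.0439, 0, 0, 0, -1.4, 0.04, 0.0059, 0.0439, 0, 0, 0, -1.4, 0.04])

```text
time_s: 26.25
tcp_pos: [0.6162, 0.3318, 0.2582]
eef_rot: [-0.0, 0.719, 0.695, -0.001]
wrist_force: [0.3, -0.5, -0.5]
finger_gap: 0.0596
finger_force: 35.0
```

Call:
move_arm(steps=[0, 0, -0.04, 0, 0, 0, 0.04, 0, 0, -0.05, 0, 0, 0, 0.04, 0, 0, -0.04, 0, 0, 0, 0.04, 0, 0, -0.01, 0, 0, 0, 0.04, 0, 0, 0, 0, 0, 0, 0.04, 0, 0, 0, 0, 0, 0, 0.04])

```text
time_s: 27.0
tcp_pos: [0.6172, 0.3307, 0.1209]
eef_rot: [0.0, 0.718, 0.696, 0.001]
wrist_force: [0.2, -0.1, -1.9]
finger_gap: 0.0595
finger_force: 35.0
```

Call:
move_arm(steps=[0, 0, -0.008, 0, 0, 0, 0.04, 0, 0, -0.004, 0, 0, 0, 0.04, 0, 0, -0.002, 0, 0, 0, 0.04, 0, 0, -0.001, 0, 0, 0, 0.04, 0, 0, 0, 0, 0, 0, 0.04])

```text
time_s: 27.62
tcp_pos: [0.6165, 0.3305, 0.1051]
eef_rot: [-0.0, 0.718, 0.696, 0.0]
wrist_force: [-7.2, -2.3, 14.1]
finger_gap: 0.0593
finger_force: 35.0
```

Call:
move_arm(steps=[0, 0, 0.0005, 0, 0, 0, 0.065, 0, 0, 0, 0, 0, 0, 0.075, 0, 0, 0, 0, 0, 0, 0.085, 0, 0, 0, 0, 0, 0, 0.085, 0, 0, 0.02, 0, 0, 0, 0.085, 0, 0, 0.05, 0, 0, 0, 0.085, 0, -0.02, 0.06, 0, 0, 0, 0.085, -0.01, -0.045, 0.04, 0, 0, 0, 0.085])

```text
time_s: 28.62
tcp_pos: [0.6068, 0.2663, 0.2778]
eef_rot: [0.0, 0.718, 0.696, 0.002]
wrist_force: [1.4, -0.7, 0.4]
finger_gap: 0.0851
finger_force: 0.0
```

Call:
move_arm(steps=[-0.02, -0.045, 0, 0, 0, 0, 0.085, -0.02, -0.045, 0, 0, 0, 0, 0.085, -0.02, -0.045, 0, 0, 0, 0, 0.085, 0, 0, 0, 0, 0, 0, 0.085, 0, 0, 0, 0, 0, 0, 0.085])

```text
time_s: 29.25
tcp_pos: [0.5468, 0.1312, 0.2749]
eef_rot: [-0.0, 0.718, 0.696, 0.001]
wrist_force: [0.6, 0.4, 0.3]
finger_gap: 0.0851
finger_force: 0.0
```

```bash
python3 - <<'E'
from h import *
im,d=read_camera("top");C=cloud("top",d);save("f.png",im,1.4)
for t in("carrier","drying_mat","chip","chip_cradle","port_block","weight","reagent_bottle","tube_rack"):
    for o in regions_of("top",t)[:2]:
      m=o["pixels"]&(d>0);p=C[m];r=cv2.minAreaRect((p[:,:2]*1000).astype(np.float32));print(t,round(o["p"],2),np.median(p,0).round(4),np.percentile(p[:,2],[5,95]).round(4),np.round(r[0]),np.round(r[1]),round(r[2],1))
E
```

```text
carrier 0.77 [0.6151 0.3338 0.0178] [0.0116 0.0256] [617. 329.] [91. 61.] 88.8
drying_mat 0.71 [0.2741 0.3957 0.0048] [-0.0001  0.0102] [274. 397.] [101. 133.] 2.7
drying_mat 0.64 [0.6137 0.3406 0.0049] [0.0002 0.0104] [618. 341.] [107. 100.] 87.4
chip 0.53 [0.4389 0.3364 0.0147] [0.0102 0.019 ] [439. 335.] [25. 68.] 4.8
chip_cradle 0.84 [0.4356 0.3516 0.0052] [-0.0002  0.0142] [439. 341.] [61. 84.] 2.9
port_block 0.58 [ 0.61   -0.3021  0.0262] [0.0162 0.0322] [ 614. -302.] [29. 50.] 12.3
port_block 0.43 [0.6117 0.3331 0.0171] [0.0036 0.0256] [564. 263.] [281.  95.] 53.8
weight 0.67 [ 0.4446 -0.3348  0.0358] [0.0195 0.0412] [ 446. -337.] [26. 31.] 52.2
reagent_bottle 0.64 [ 0.5709 -0.186   0.0663] [0.0088 0.079 ] [ 582. -200.] [40. 65.] 33.8
tube_rack 0.22 [ 0.6179 -0.3059  0.0053] [-0.0007  0.0171] [ 616. -304.] [120. 118.] 19.2
```

View pics/f.png

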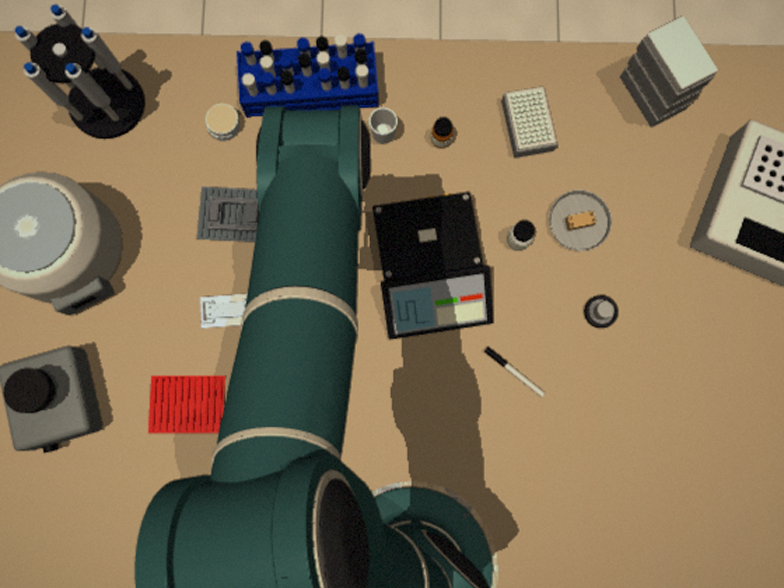

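All four parts are in place: the carrier on the grey mat at (230,212), the chip in the cradle, the block in the dish at (580,220) and the weight in the holder at (600,311). The bottle hasn't moved and the robot is clear, so I'll hand it in.

```bash
python3 -c "
from workcell import *
print(close_job())"
```

```text
the job is handed in; nothing more can be done
None
```

The stack is taken apart, with each part set down and released in its own place, and the job is handed in at about 29 s of the 120 s; the last pictures showed the parts where they belong and the bottle unmoved, but the arm hid the tube rack (never approached) in that view, and the judging result was not reported back.

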